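Photograph the spice tubes

ROBOT

A 6-joint arm with a two-finger parallel gripper is mounted at the origin on the work surface. World frame = base frame: x ahead of the robot, y to its left, z up, the work surface at z = 0. Lengths are in mm, angles in rad, forces in N, time in s.
With the tool pointing down it reaches from about 300 to 1000 mm from the base axis. Payload 5.1 kg.
Tool frame: the origin (TCP) lies at the very end of the fingers, on their centre line; the grasp point (between the pads) lies 19 mm behind it; z points along the fingers, y is the line along which they close (so a half turn about z gives the same grasp; the last joint's range is limited). The gripper opens to 95 mm and grips with 3 to 60 N. Pads are 20 mm wide; open, the fingers measure 119 mm over their backs; the gripper's body (75 mm by 180 mm) begins 59 mm behind the grasp point.
Start: joints at [-1.377, 0.124, 1.65, -0, 1.367, -0.083], TCP at [177.599, -625.255, 214.656] pointing down, gripper open.
Joint ranges: [-2.61, 2.61], [-1.02, 2.33], [0.03, 2.71], [-1.35, 4.49], [0.32, 2.68], [-2.91, 2.91]. Speed limits (rad/s): [2.57, 2.57, 3.14, 3.14, 3.14, 3.14].

INTERFACE

Orientations are given as a unit quaternion [x, y, z, w].
In Python, from cell import manip gives the robot as it stands.
- The arm moves only by the tool jog_arm, called as name(argument=value, ...) on one line, values as JSON. Schema: {"type":"object","properties":{"plan":{"type":"array","items":{"type":"object","properties":{"aperture":{"type":"number"},"trans":{"type":"array","items":{"type":"number"},"minItems":3,"maxItems":3},"turn_vec":{"type":"array","items":{"type":"number"},"minItems":3,"maxItems":3}},"additionalProperties":false,"required":["aperture"]},"minItems":1,"maxItems":20},"clamp_n":{"type":"number"},"only":{"type":"string"},"quiet":{"type":"boolean"},"lines":{"type":"string"}},"required":["plan"],"additionalProperties":false}. plan is a list of rows, 1 to 20 of them, each an object with the fields aperture (the finger opening in mm), trans (a list: dx, dy, dz in shares of the most that a row can go, 1 being 50 mm), turn_vec (a list: a rotation vector rx, ry, rz in normalised numbers (1 is 180 degrees)); a field left out counts as zero (the opening has to be given); each row shifts and turns the commanded pose from where the row before left it, along the tool's axes as they then stand; what a row does not reach is not made up. A row lasts 1/10 s, in which the tool goes at most 50 mm and 0.15 rad, less where a joint would pass 70% of its speed; a pose out of reach is approached as far as the arm can. The fingers move at their own pace and stop on an object; clamp_n is the grip in N (left out, the last holds). Time passes only in rows, so rows that do not move let the fingers close. The tool returns the time, the measured TCP pose, the force, the opening and the grip force at its end. only (a regular expression) keeps the lines of the reply that match it, lines (a string "A,B") keeps lines A to B, and quiet returns only ok. Shift and turn numbers lie between -1 and 1, and a call with a number outside is refused. Input that does not fit is refused with a message, and nothing moves.
- manip.state(): the state, without advancing time (a new reading comes with each control period).
- manip.capture(name): name is "scene" or "top" or "wrist"; returns a dict with "pixels" (384x512x3 uint8, blue, green, red), "z_map" (384x512 float32, mm along the optical axis (not along the pixel's ray), 0 where there is no reading), "mtx" (3x3 intrinsics, pixels), "R" (3x3) and "t" (3): a world point X has camera coordinates R X + t. Camera axes: x right, y down, z forward; pixel columns grow to the right and rows downward; lengths in mm; the calibration is good to about 2 mm. The wrist camera is an equidistant fisheye: a pixel r from the principal point sees the ray r / f radians off the axis. A picture is of the moment at which its call begins.
- manip.sign_off(): hands the job in; it is judged then, once.
The state is a dict: "clock": time; "joint_positions": joint angles; "joint_velocities": joint speeds; "tau": joint torques, N m; "position": TCP position; "eef_rot": TCP orientation; "force": force on the tool from outside, world axes, zero at the start; "torque": the same for the moment, N m; "opening": finger opening in mm; "grasp_force": force on a finger pad.
Only numpy, scipy, OpenCV 4.12 (cv2) and the standard library are available. Lean on these libraries where they do the work, as an engineer would, in place of code of your own. Each camera call takes 0.05 s, during which the arm holds its last target. There are 200 camera calls.

TASK

Set up the stock picture of the pantry's spice tubes: slide the wooden rack up the ramp onto the photo board, never lifting it, until its long side lies against the brass strip at the back with the rack roughly in the middle of the board, and stand every tube in the rack, each in a cell of its own. Only when all that is in place, press the camera's red shutter button to its halfway stop, keep it there for a second to focus, then press it fully down to take the picture, and let go. Leave the white jar, the oil bottle and the little bowl where they are.

Things in the scene. Friction and masses are not known exactly. Their poses are not given: they have to be found in the camera images.
- board: Fixed grey photo board, flat top 12 mm high. Origin at counter level; x points from the ramp to the back. In its x: aluminium ramp rises from -95 mm (0 high) to -50 mm (12 mm high), flat top from -50 to +63 mm, then a brass stop strip (near face at +63 mm, top 32 mm above the counter). 280 mm wide in y, centred. No side rails.
- rack: Loose wooden rack, 104 (x) by 156 (y) by 60 mm high, about 0.55 kg; origin at the centre of its underside. Six open square cells, 32 mm wide, 54 mm deep (floor 6 mm thick), centred at x = -26, +26 and y = -52, 0, +52 mm. Starts on the counter before the ramp, x roughly along the board's x. Against the strip its origin is at board x = +11 mm.
- tube_red: Spice tube standing on the counter, brick red inside, glass neck and cork on top: cylinder 24 mm across and 100 mm high, about 60 g. Origin at the centre of its underside, z up along the tube. May be absent.
- tube_yellow: Spice tube standing on the counter, mustard yellow inside, glass neck and cork on top: cylinder 24 mm across and 100 mm high, about 60 g. Origin at the centre of its underside, z up along the tube. May be absent.
- tube_green: Spice tube standing on the counter, leaf green inside, glass neck and cork on top: cylinder 24 mm across and 100 mm high, about 60 g. Origin at the centre of its underside, z up along the tube. May be absent.
- tube_brown: Spice tube standing on the counter, dark brown inside, glass neck and cork on top: cylinder 24 mm across and 100 mm high, about 60 g. Origin at the centre of its underside, z up along the tube. May be absent.
- tube_blue: Spice tube standing on the counter, blue inside, glass neck and cork on top: cylinder 24 mm across and 100 mm high, about 60 g. Origin at the centre of its underside, z up along the tube. May be absent.
- camera_body: The camera on its low stand, fixed, lens (its -y) towards the photo board: body 125 by 50 mm, lens reaching to y = -70 mm, top of the body 123 mm above the counter. Origin under its middle at counter level. The button stands on top at x = -35 mm, y = 0.
- button_top (a point): Centre of the top of the red two-stage shutter button (22 mm across, pressed straight down); 141 mm above the counter when up, moving with the button.
- press_half (a joint): First stage of the button, in m: 0 up, 0.005 at the halfway stop. Its spring takes 1.2 N at the start and 3.2 N at the stop.
- press_full (a joint): Second stage, in m, on top of the first: 0 until more than 8 N is applied, 0.005 fully down, which takes 12 N. So the button sinks 5 mm softly, stops, and beyond 8 N sinks 5 mm more (10 mm in all); it springs back when let go.
- jar: White lidded ceramic jar, 90 mm across, 110 mm high, a bystander. Origin at the centre of its underside.
- oil: Amber oil bottle, 60 mm across, 190 mm high, a bystander. Origin at the centre of its underside.
- bowl: Little white bowl, 96 mm across, 45 mm high, a bystander. Origin at the centre of its underside.

How it is judged:
By the outcome, as a careful person would: the job done as asked, in the order asked, and still so for the second after the job is handed in, with the robot touching nothing.
Of tube_red, tube_yellow, tube_green, tube_brown, tube_blue only 3 to 5 are there at a start; the rules pass over those that are not, and their reading is None.
At some moment in a run one of rack may be knocked a few centimetres aside while the robot is not near it.
It also fails if it takes over 210 s, if anything falls off the work surface, if the arm or the gripper's body presses on something with over 40 N, if the wrist force passes 120 N, or if a joint passes its speed limit or range.

## Working session

There is one attempt and no reset: what is moved stays moved. The work goes in short steps, Python scripts to look and compute and a tool call to move; the robot and the scene stay as the last step left them, time stands still between calls to the robot, and variables do not carry over. Pictures are saved under pics/ and viewed, at most 14 in all, crops included, and the job is handed in when it is done.

```bash
ls; mkdir -p pics
```

Create h.py:
```python
import numpy as np,cv2
from cell import manip
def cap(n,save=None):
    c=manip.capture(n)
    if save: cv2.imwrite(f'pics/{save}.png',c['pixels'])
    return c
def world(c):
    z=c['z_map'];h,w=z.shape;K=c['mtx']
    u,v=np.meshgrid(np.arange(w),np.arange(h))
    P=np.stack([(u-K[0,2])/K[0,0]*z,(v-K[1,2])/K[1,1]*z,z],-1)
    W=(P-c['t'])@c['R']
    W[z==0]=np.nan
    return W
def ray(c,u,v,zp):
    K=c['mtx'];d=c['R'].T@np.array([(u-K[0,2])/K[0,0],(v-K[1,2])/K[1,1],1]);o=-c['R'].T@c['t']
    return o+d*(zp-o[2])/d[2]
```

Run:
```python
from h import *
for n in ['scene','top']:
    c=cap(n,n+'0'); print(n,c['mtx'].round(1).tolist(),c['R'].round(3).tolist(),c['t'].round(1), -c['R'].T@c['t'])
s=manip.state();print(s)
a=cv2.imread('pics/scene0.png');b=cv2.imread('pics/top0.png')
```

```text
cell.py
pics
scene [[416.7, 0.0, 250.3], [0.0, 416.7, 194.0], [0.0, 0.0, 1.0]] [[0.381, 0.924, -0.007], [0.525, -0.222, -0.821], [-0.761, 0.31, -0.57]] [-173.4 -165.7 1557.4] [1338.17158973 -358.71813374  750.84124786]
top [[353.3, 0.0, 259.9], [0.0, 353.3, 189.8], [0.0, 0.0, 1.0]] [[-0.025, -0.999, -0.029], [-0.987, 0.029, -0.159], [0.16, 0.024, -0.987]] [  13.3  526.2 1035.7] [ 353.63394231  -27.28542658 1106.31795218]
{'clock': 0.1, 'joint_positions': array([-1.37662907e+00,  1.24440141e-01,  1.65154007e+00, -8.68475924e-06,
        1.36754495e+00, -8.25970245e-02]), 'joint_velocities': array([-7.55934917e-04, -1.37011552e-03, -8.00191117e-04,  3.73900588e-04,
       -5.76855460e-05,  5.51612268e-04]), 'tau': array([ 1.27161575e-04, -4.18882012e+01, -3.61096573e+01,  7.76955904e-02,
        4.61334293e-02, -7.10773043e-05]), 'position': array([ 177.46483292, -624.6842563 ,  213.50827563]), 'eef_rot': array([ 9.90439877e-01,  1.37941711e-01, -5.81202269e-05, -9.64514844e-04]), 'force': array([-0.09291586,  0.05485578,  0.42287581]), 'torque': array([ 0.00517185,  0.01357908, -0.01102403]), 'grasp_force': 0.0, 'opening': 94.85942539744048}
```

View pics/scene0.png

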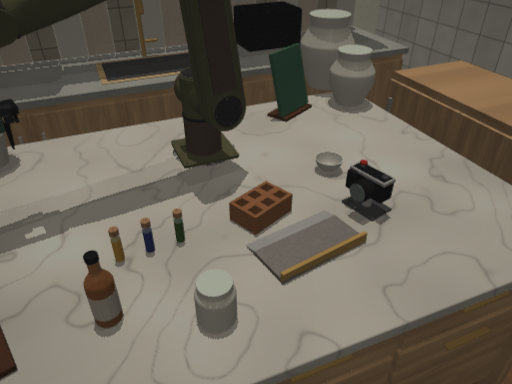

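View pics/top0.png

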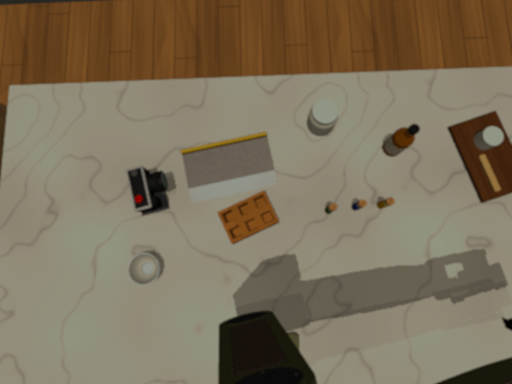

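The scene view shows three tubes: yellow (117,245), blue (148,236) and green (179,226). It also shows the rack at (261,205), the board at (308,243), the camera at (370,185), the bowl at (329,162), the jar at (216,300) and the oil at (103,290). The top view matches, with the brass strip from (183,152) to (266,134) and the red button at (138,199). Next I'll measure.

Create meas.py:
```python
from h import *
def inten(m,K=3): return cv2.morphologyEx(m.astype(np.uint8),cv2.MORPH_OPEN,np.ones((K,K)))
def rect(p):
    (c,s,a)=cv2.minAreaRect(p[:,:2].astype(np.float32)); return np.round(c,1),np.round(s,1),round(a,2)
def run():
    for n in ['top','scene']:
        c=cap(n);W=world(c);hsv=cv2.cvtColor(c['pixels'],cv2.COLOR_BGR2HSV);H,S,V=[hsv[...,i].astype(int) for i in range(3)]
        X,Y,Z=W[...,0],W[...,1],W[...,2]
        inb=(X>250)&(X<850)&(Y>-600)&(Y<450)
        print(n,'counter z median',np.nanmedian(Z[inb&(Z<8)]))
        # blobs by height
        m=inten(inb&(Z>22)&(Z<300),2)
        k,lab,st,_=cv2.connectedComponentsWithStats(m)
        for i in range(1,k):
            if st[i,4]<15: continue
            p=W[lab==i]; zt=np.percentile(p[:,2],97); t=p[p[:,2]>zt-8]
            print(' blob px',st[i,:4],'n',st[i,4],'ztop %.0f'%zt,'topmean',np.nanmean(t,0).round(1),'rect',*rect(t), 'col',np.median(c['pixels'][lab==i],0))
        b=(H>15)&(H<32)&(S>150)&(V>90)&(Z>15)&(Z<45)&inb
        ks,lb,ss,_=cv2.connectedComponentsWithStats(b.astype(np.uint8))
        if ks>1:
            i=1+np.argmax(ss[1:,4]);p=W[lb==i];print(' brass',len(p),'z',np.percentile(p[:,2],[5,50,95]).round(1),rect(p[p[:,2]>25]))
        r=((H<6)|(H>174))&(S>150)&(V>80)&(Z>110)&(Z<165)&inb
        if r.sum()>3: print(' button',r.sum(),np.nanmean(W[r],0).round(1),np.nanmax(Z[r]))
        bd=inten(inb&(Z>9.)&(Z<16),3)
        ks,lb,ss,_=cv2.connectedComponentsWithStats(bd); i=1+np.argmax(ss[1:,4]);print(' boardtop',ss[i],rect(W[lb==i]))
if __name__=='__main__': run()
```

```bash
python3 meas.py
```

```text
top counter z median -1.8415654671740895
 blob px [308  99  31  36] n 865 ztop 111 topmean [ 745.5 -200.   107.8] rect [ 746.5 -199.7] [73.2 74.8] 5.37 col [130. 146. 143.]
 blob px [385 125  35  31] n 663 ztop nan topmean [nan nan nan] rect [0. 0.] [0. 0.] 0.0 col [17. 45. 75.]
 blob px [181 132  86  23] n 363 ztop nan topmean [nan nan nan] rect [0. 0.] [0. 0.] 0.0 col [ 25. 105. 134.]
 blob px [126 166  43  48] n 1388 ztop nan topmean [nan nan nan] rect [0. 0.] [0. 0.] 0.0 col [21. 23. 29.]
 blob px [218 191  62  54] n 1288 ztop nan topmean [nan nan nan] rect [0. 0.] [0. 0.] 0.0 col [ 24.  73. 122.]
 blob px [379 198  16  11] n 121 ztop nan topmean [nan nan nan] rect [0. 0.] [0. 0.] 0.0 col [ 45.  85. 117.]
 blob px [354 200  14  11] n 106 ztop 100 topmean [ 470.4 -292.9   97.6] rect [ 470.7 -292.7] [19.9 19.7] 43.78 col [ 49.5  86.  120. ]
 blob px [326 203  12  11] n 89 ztop 101 topmean [ 462.5 -209.    98. ] rect [ 463.2 -210.2] [17.9 22.8] 41.59 col [ 48.  88. 123.]
 blob px [128 254  32  32] n 348 ztop 45 topmean [289.7 359.7  41.5] rect [298.4 352.5] [91.9 87.5] 88.74 col [ 9
[... 918 characters left out ...]
0.0 col [37. 64. 84.]
 blob px [282 233  86  46] n 523 ztop 33 topmean [692.4 101.6  29.3] rect [689.9 110.7] [ 10.4 278.7] 10.73 col [35. 60. 76.]
 blob px [ 84 252  39  71] n 1730 ztop nan topmean [nan nan nan] rect [0. 0.] [0. 0.] 0.0 col [35. 56. 76.]
 blob px [195 271  43  58] n 2050 ztop nan topmean [nan nan nan] rect [0. 0.] [0. 0.] 0.0 col [ 89.  98. 102.]
 button 19 [498.4 336.5 139.3] 142.2485794843721
 boardtop [ 270  217   86   58 1721] (array([616.2,  98.1]), array([105.3, 277.3]), 11.08)meas.py:17: RuntimeWarning: Mean of empty slice
  print(' blob px',st[i,:4],'n',st[i,4],'ztop %.0f'%zt,'topmean',np.nanmean(t,0).round(1),'rect',*rect(t), 'col',np.median(c['pixels'][lab==i],0))
```

```bash
sed -i 's/np.percentile(p\[:,2\],97)/np.percentile(p[:,2],97)/; s/p=W\[lab==i\]; zt/p=W[(lab==i)\&(Z>0)]; zt/; s/-8\]$/-8]/' meas.py; sed -i "s/i=1+np.argmax(ss\[1:,4\]);p=W\[lb==i\]/i=1+np.argmax(ss[1:,4]);p=W[(lb==i)\&(Z>0)]/" meas.py; python3 meas.py
```

```text
top counter z median -1.8501544257136335
 blob px [308  99  31  36] n 865 ztop 111 topmean [ 745.6 -199.7  107.7] rect [ 746.  -199.9] [74.2 74.2] 87.0 col [130. 146. 143.]
 blob px [385 125  35  31] n 661 ztop 189 topmean [ 655.6 -419.9  187.7] rect [ 655.4 -420.2] [21.  26.6] 1.76 col [18. 45. 75.]
 blob px [181 132  86  22] n 365 ztop 33 topmean [684.  112.4  29.3] rect [684.8 110.7] [  9.5 274.3] 10.68 col [ 26. 105. 134.]
 blob px [126 166  43  48] n 1390 ztop 137 topmean [502.2 340.2 137.8] rect [531.2 352. ] [95.2 19.9] 21.09 col [21. 23. 29.]
 blob px [218 191  62  54] n 1285 ztop 61 topmean [444.3  36.3  57.8] rect [444.5  37.3] [100.6 154.3] 23.81 col [ 24.  73. 122.]
 blob px [379 198  16  11] n 120 ztop 101 topmean [ 473.8 -371.3   98.3] rect [ 473.9 -372.2] [24.2 17.7] 88.23 col [ 45.   85.  116.5]
 blob px [354 200  14  11] n 107 ztop 101 topmean [ 470.3 -292.7   98.1] rect [ 470.2 -293.2] [17.4 23.6] 1.5 col [ 50.  86. 119.]
 blob px [326 203  12  11] n 91 ztop 101 topmean [ 462.8 -209.4   98. ] rect [ 462.7 -209.7] [17.7 22.2] 25.53 col [ 47.  87. 123.]
 blob px [128 
[... 974 characters left out ...]
4. ] [19.3 19.9] 89.8 col [49.  48.5 54. ]
 blob px [109 228  16  28] n 276 ztop 99 topmean [ 480.6 -373.3   97.1] rect [ 479.7 -373.8] [19.7 18. ] 79.57 col [37. 64. 84.]
 blob px [282 233  86  46] n 535 ztop 33 topmean [692.6 101.2  29.4] rect [690.2 110.2] [ 10.6 276. ] 10.37 col [34. 60. 75.]
 blob px [ 84 252  39  71] n 1735 ztop 188 topmean [ 663.4 -422.3  186.9] rect [ 662.2 -422. ] [24.1 24.3] 66.5 col [35. 56. 76.]
 blob px [195 271  43  57] n 2053 ztop 110 topmean [ 753.9 -202.3  108.4] rect [ 751.4 -201.7] [72.7 73.6] 68.37 col [ 89.  98. 102.]
 button 19 [498.7 336.2 139.6] 141.5688461242953
 boardtop [ 261  215   96   60 1948] (array([615.5,  97.8]), array([105.8, 282.3]), 10.8)
```

Create plan.py:
```python
import sys,numpy as np
from scipy.spatial.transform import Rotation as R
from cell import manip
x,y,z,yaw=map(float,sys.argv[1:5])
s=manip.state();p=s['position'];Q=R.from_quat(s['eef_rot'])
a=np.radians(yaw);T=R.from_matrix(np.array([[np.cos(a),np.sin(a),0],[np.sin(a),-np.cos(a),0],[0,0,-1]]))
rv=(Q.inv()*T).as_rotvec()
x0=Q.as_matrix()[:,0]
print('at',p.round(1),'yaw %.1f'%np.degrees(np.arctan2(x0[1],x0[0])),'op %.1f F'%s['opening'],s['force'].round(1),'q',s['joint_positions'].round(2))
print('rot',rv.round(3),'then trans',T.inv().apply(np.array([x,y,z])-p).round(1))
```

```bash
python3 plan.py 376 6 213 23.9
```

```text
at [ 177.6 -625.1  214.2] yaw 15.9 op 95.4 F [ 0.1 -0.6  0.2] q [-1.38  0.12  1.65  0.    1.37 -0.08]
rot [-0.001 -0.    -0.14 ] then trans [ 437.1 -496.6    1.2]
```

Careful with the scale: shifts go in shares of 50 mm and turns go in shares of 180 degrees. That gives: -35.5 mm is -0.71, 31.2 mm is 0.624, -0.14 rad / 3.1416 = -0.0446.

jog_arm(plan=[{"aperture":95, "turn_vec":[0, 0, -0.0446]}, {"aperture":95, "trans":[0.624, -0.71, 0]}, {"aperture":95, "trans":[0.624, -0.71, 0]}, {"aperture":95, "trans":[0.624, -0.71, 0]}, {"aperture":95, "trans":[0.624, -0.71, 0]}, {"aperture":95, "trans":[0.624, -0.71, 0]}, {"aperture":95, "trans":[0.624, -0.71, 0]}, {"aperture":95, "trans":[0.624, -0.71, 0]}, {"aperture":95, "trans":[0.624, -0.71, 0]}, {"aperture":95, "trans":[0.624, -0.71, 0]}, {"aperture":95, "trans":[0.624, -0.71, 0]}, {"aperture":95, "trans":[0.624, -0.71, 0]}, {"aperture":95, "trans":[0.624, -0.71, 0]}, {"aperture":95, "trans":[0.624, -0.71, 0]}, {"aperture":95, "trans":[0.624, -0.71, 0]}, {"aperture":95}, {"aperture":95}])

```text
clock: 2.0
position: [375.7, 7.0, 214.6]
eef_rot: [0.978, 0.209, -0.0, 0.0]
force: [-0.5, 0.2, 0.7]
opening: 94.8
grasp_force: 0.0
```

```bash
python3 plan.py 376 6 20 23.9
```

Run:
```python
from h import *
c=cap('wrist','w0');print(c['mtx'],c['R'],c['t'])
```

```text
at [375.7   7.  214.6] yaw 24.1 op 94.8 F [-0.5  0.2  0.7] q [-0.12 -0.54  2.21 -0.    1.47  1.03]
rot [0.    0.    0.004] then trans [ -0.2   1.1 194.6]
[[297.31863964   0.         257.39375007]
 [  0.         297.31863964 191.61718169]
 [  0.           0.           1.        ]] [[ 0.40826364 -0.91286354 -0.00097602]
 [-0.87482182 -0.39155509  0.28525671]
 [-0.26078262 -0.1156061  -0.95845065]] [-146.00954272  299.4487531   490.00093579]
```

View pics/w0.png

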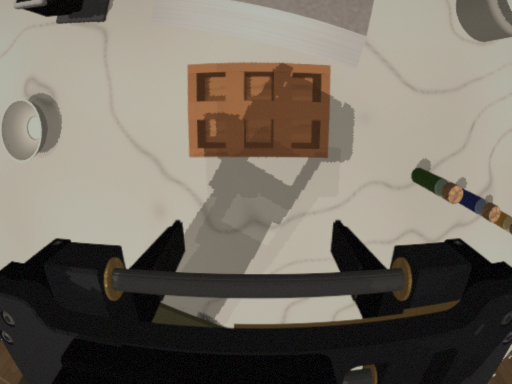

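Add to h.py:
```python
def wray(c,u,v,zp):
    K=c['mtx'];a=np.array([(u-K[0,2])/K[0,0],(v-K[1,2])/K[1,1]]);th=np.hypot(*a)+1e-9
    d=c['R'].T@np.array([*(a/th*np.sin(th)),np.cos(th)]);o=-c['R'].T@c['t']
    return o+d*(zp-o[2])/d[2]
def wpix(c,P):
    q=c['R']@np.asarray(P,float)+c['t'];th=np.arctan2(np.hypot(q[0],q[1]),q[2]);ph=np.arctan2(q[1],q[0]);K=c['mtx']
    return K[0,2]+K[0,0]*th*np.cos(ph),K[1,2]+K[1,1]*th*np.sin(ph)
```

Run:
```python
from h import *
c=cap('wrist');print(-c['R'].T@c['t'])
hsv=cv2.cvtColor(c['pixels'],cv2.COLOR_BGR2HSV);H,S,V=[hsv[...,i].astype(int) for i in range(3)]
m=((H<18)&(S>110)&(V>30)).astype(np.uint8);m[230:]=0
cs=cv2.findContours(m,0,2)[0];k=max(cs,key=cv2.contourArea)
P=np.array([wray(c,*p[0],60)[:2] for p in k],np.float32)
print(cv2.minAreaRect(P))
for p in [(190,64),(330,66),(328,157),(190,157)]: print(wray(c,*p,60).round(1))
```

```text
[449.38264465  39.34382711 384.04555192]
((446.0089416503906, 38.282081604003906), (102.80747985839844, 154.60906982421875), 23.83732795715332)
[463.5 126.   60. ]
[523.5 -13.9  60. ]
[430.4 -55.6  60. ]
[367.5  86.1  60. ]
```

Scaled: 40 mm is 0.8, 20 mm is 0.4, 0.15 rad / 3.1416 = 0.0477.

jog_arm(plan=[{"aperture":95, "trans":[0, 0, 0.8]}, {"aperture":95, "trans":[0, 0, 0.8]}, {"aperture":95, "trans":[0, 0, 0.8]}, {"aperture":95, "trans":[0, 0, 0.8]}, {"aperture":95, "trans":[0, 0, 0.4]}, {"aperture":95, "trans":[0, 0, 0.36]}, {"aperture":95, "turn_vec":[0, 0.0477, 0]}, {"aperture":95, "trans":[0.04, 0, 0.006]}, {"aperture":95, "trans":[0.04, 0, 0.006]}, {"aperture":95, "trans":[0.04, 0, 0.006]}, {"aperture":95, "trans":[0.04, 0, 0.006]}])

```text
clock: 3.2
position: [385.4, 8.8, 18.5]
eef_rot: [0.976, 0.206, 0.074, -0.015]
force: [-0.3, 0.7, 0.1]
opening: 95.4
grasp_force: 0.0
```

```bash
python3 plan.py 446 38 16 23.9
```

```text
at [385.4   8.8  18.5] yaw 23.9 op 95.4 F [-0.3  0.7  0.1] q [-0.18 -0.4   2.47  0.1   0.94  0.92]
rot [ 0.002 -0.152 -0.001] then trans [67.2 -2.1  2.5]
```

Scaled: 3.46 mm is 0.0692, 3.36 mm is 0.0672, 0.0226 rad / 3.1416 = 0.0072.

jog_arm(plan=[{"aperture":95, "trans":[0.04, 0, 0.006]}, {"aperture":95, "trans":[0.06, 0, 0.009]}, {"aperture":95, "trans":[0.0692, -0.016, 0.0104], "turn_vec":[-0.0011, 0, 0.0072]}, {"aperture":95, "trans":[0.0692, -0.016, 0.0104], "turn_vec":[-0.0011, 0, 0.0072]}, {"aperture":95, "trans":[0.0692, -0.016, 0.0104], "turn_vec":[-0.0011, 0, 0.0072]}, {"aperture":95, "trans":[0.0692, -0.016, 0.0104], "turn_vec":[-0.0011, 0, 0.0072]}, {"aperture":95, "trans":[0.0692, -0.016, 0.0104], "turn_vec":[-0.0011, 0, 0.0072]}, {"aperture":95, "trans":[0.0672, -0.024, 0.0102], "turn_vec":[-0.0011, 0, 0.0072]}, {"aperture":95, "trans":[0.0672, -0.024, 0.0102], "turn_vec":[-0.0011, 0, 0.0072]}, {"aperture":95, "trans":[0.0672, -0.024, 0.0102], "turn_vec":[-0.0011, 0, 0.0072]}, {"aperture":95, "trans":[0.0672, -0.024, 0.0102], "turn_vec":[-0.0011, 0, 0.0072]}, {"aperture":95, "trans":[0.0672, -0.024, 0.0102], "turn_vec":[-0.0011, 0, 0.0072]}, {"aperture":95}])

```text
clock: 4.5
position: [417.4, 32.1, 16.4]
eef_rot: [0.993, 0.094, 0.074, -0.007]
force: [-2.2, 0.9, 0.8]
opening: 94.9
grasp_force: 0.6
```

```bash
python3 plan.py 446 38 16 10.7
```

Create rackpose.py:
```python
from h import *
import sys
# board frame estimate
A=np.radians(10.7);B0=np.array([620.7,98.1]);Rb=np.array([[np.cos(A),np.sin(A)],[-np.sin(A),np.cos(A)]])
zt=float(sys.argv[1]) if len(sys.argv)>1 else 60
for n in ['wrist','top']:
    c=cap(n,(sys.argv[2]+n) if len(sys.argv)>2 else None);f=wray if n=='wrist' else ray
    hsv=cv2.cvtColor(c['pixels'],cv2.COLOR_BGR2HSV);H,S,V=[hsv[...,i].astype(int) for i in range(3)]
    if n=='wrist':
        m=((H<18)&(S>110)&(V>30)).astype(np.uint8);m[230:]=0
    else:
        m=((H<18)&(S>130)&(V>60)).astype(np.uint8);m[:150]=0;m[:,:175]=0;m[:,310:]=0;m[300:]=0
    cs=cv2.findContours(m,0,2)[0];k=max(cs,key=cv2.contourArea)
    P=np.array([f(c,*p[0],zt)[:2] for p in k],np.float32)
    r=cv2.minAreaRect(P);w=np.array(r[0]);print(n,w.round(1),'size',np.round(r[1],1),'ang %.1f'%r[2],'board xy',(Rb@(w-B0)).round(1))
```

```bash
python3 rackpose.py
```

```text
at [417.4  32.1  16.4] yaw 10.8 op 94.9 F [-2.2  0.9  0.8] q [-0.08 -0.3   2.41  0.05  0.89  1.27]
rot [-0.001 -0.148  0.003] then trans [29.2 -0.5  0.4]
wrist [481.4  45.6] size [ 99.1 154.5] ang 10.8 board xy [-146.6  -25.7]
top [481.5  44.1] size [ 92.5 151.9] ang 10.8 board xy [-146.9  -27.3]
```

Scaled: 5 mm is 0.1, -0.85 mm is -0.017.

jog_arm(plan=[{"aperture":95, "trans":[0.1, -0.017, 0.009]}, {"aperture":95, "trans":[0.1, -0.017, 0.009]}, {"aperture":95, "trans":[0.1, -0.017, 0.009]}, {"aperture":95, "trans":[0.1, -0.017, 0.009]}, {"aperture":95, "trans":[0.1, -0.017, 0.009]}, {"aperture":95, "trans":[0.1, -0.017, 0.009]}, {"aperture":95, "trans":[0.1, -0.017, 0.009]}, {"aperture":95, "trans":[0.1, -0.017, 0.009]}, {"aperture":95, "trans":[0.1, -0.017, 0.009]}, {"aperture":95, "trans":[0.1, -0.017, 0.009]}, {"aperture":95, "trans":[0.1, -0.017, 0.009]}, {"aperture":95, "trans":[0.1, -0.017, 0.009]}, {"aperture":95, "trans":[0.1, -0.017, 0.009]}, {"aperture":95, "trans":[0.1, -0.017, 0.009]}, {"aperture":95, "trans":[0.1, -0.017, 0.009]}, {"aperture":95, "trans":[0.1, -0.017, 0.009]}, {"aperture":95, "trans":[0.1, -0.017, 0.009]}, {"aperture":95, "trans":[0.1, -0.017, 0.009]}, {"aperture":95}])

```text
clock: 6.5
position: [504.6, 63.7, 22.8]
eef_rot: [0.993, 0.094, 0.076, -0.007]
force: [-1.6, 0.2, -0.6]
opening: 95.1
grasp_force: 0.4
```

```bash
python3 plan.py 446 38 16 10.7;python3 rackpose.py 66 r1
```

```text
at [504.6  63.7  22.8] yaw 10.8 op 95.1 F [-1.6  0.2 -0.6] q [ 0.   -0.08  2.21  0.04  0.86  1.36]
rot [-0.    -0.152  0.002] then trans [-62.4  14.4   6.8]
wrist [568.2  76.5] size [ 98.3 169.8] ang 10.8 board xy [-55.6 -11.4]
top [573.6  77.4] size [ 81.  156.7] ang 9.6 board xy [-50.1 -11.6]
```

View pics/r1wrist.png

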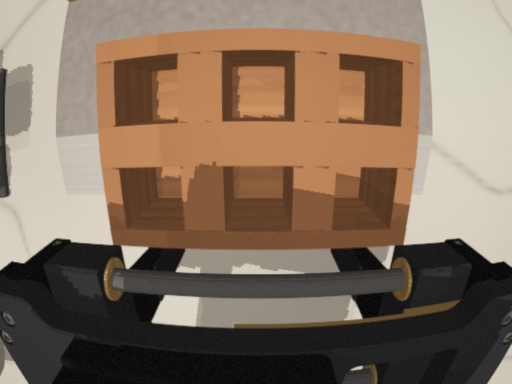

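The wrist picture shows the rack (98–420 × 30–245) square to the board and partway up the ramp, and the board spans cols 62–430. The rack sits about 11 mm right of centre, as measured, so I'll keep pushing.

Scaled: 5 mm is 0.1, 3 mm is 0.06.

jog_arm(plan=[{"aperture":95, "trans":[0.1, -0.018, 0.009]}, {"aperture":95, "trans":[0.1, -0.018, 0.009]}, {"aperture":95, "trans":[0.1, -0.018, 0.009]}, {"aperture":95, "trans":[0.1, -0.018, 0.009]}, {"aperture":95, "trans":[0.1, -0.018, 0.009]}, {"aperture":95, "trans":[0.1, -0.018, 0.009]}, {"aperture":95, "trans":[0.1, -0.018, 0.009]}, {"aperture":95, "trans":[0.1, -0.018, 0.009]}, {"aperture":95, "trans":[0.1, -0.018, 0.009]}, {"aperture":95, "trans":[0.1, -0.018, 0.009]}, {"aperture":95, "trans":[0.1, -0.018, 0.009]}, {"aperture":95, "trans":[0.06, -0.01, 0.009]}, {"aperture":95}])

```text
clock: 7.9
position: [559.4, 84.8, 25.8]
eef_rot: [0.993, 0.094, 0.075, -0.007]
force: [-1.0, -0.1, -0.1]
opening: 94.8
grasp_force: 0.2
```

```bash
python3 plan.py 446 38 16 10.7;python3 rackpose.py 72 r2
```

```text
at [559.4  84.8  25.8] yaw 10.8 op 94.8 F [-1.  -0.1 -0.1] q [0.04 0.05 2.08 0.03 0.86 1.41]
rot [-0.    -0.151  0.002] then trans [-120.1   24.9    9.8]
wrist [624.4  95.5] size [ 98.9 156.1] ang 10.7 board xy [ 3.2 -3.2]
top [625.  97.] size [167.6  43.4] ang 88.1 board xy [ 4.  -1.9]
```

Nearly there, so I'll creep in until it touches the strip.

Scaled: 2 mm is 0.04, -0.4 mm is -0.008.

jog_arm(plan=[{"aperture":95, "trans":[0.04, -0.008, 0.006]}, {"aperture":95, "trans":[0.04, -0.008, 0.006]}, {"aperture":95, "trans":[0.04, -0.008, 0.006]}, {"aperture":95}])

```text
clock: 8.4
position: [564.6, 86.9, 25.7]
eef_rot: [0.993, 0.094, 0.075, -0.007]
force: [-2.0, -0.3, 1.7]
opening: 95.0
grasp_force: 1.2
```

jog_arm(plan=[{"aperture":95, "trans":[0.02, 0, 0.003]}, {"aperture":95}])

```text
clock: 8.6
position: [565.2, 87.1, 25.5]
eef_rot: [0.993, 0.094, 0.075, -0.007]
force: [-3.2, -0.8, 1.9]
opening: 95.2
grasp_force: 1.7
```

jog_arm(plan=[{"aperture":95, "trans":[0.02, 0, 0.003]}, {"aperture":95}])

```text
clock: 8.8
position: [566.2, 87.3, 25.4]
eef_rot: [0.993, 0.094, 0.075, -0.007]
force: [-2.3, -0.3, 2.4]
opening: 94.8
grasp_force: 1.7
```

jog_arm(plan=[{"aperture":95, "trans":[0.02, 0, 0.003]}, {"aperture":95}])

```text
clock: 9.0
position: [567.3, 87.5, 25.4]
eef_rot: [0.993, 0.094, 0.075, -0.007]
force: [-2.4, -0.4, 2.1]
opening: 95.1
grasp_force: 1.5
```

```bash
python3 rackpose.py 72 r3
```

```text
wrist [632.1  98.2] size [ 98.1 155.6] ang 10.7 board xy [11.2 -2.1]
top [629.6  98.4] size [164.5  34.2] ang 88.1 board xy [ 8.8 -1.4]
```

Scaled: 1 mm is 0.02, 0.15 mm is 0.003.

jog_arm(plan=[{"aperture":95, "trans":[0.02, 0, 0.003]}, {"aperture":95, "trans":[0.02, 0, 0.003]}, {"aperture":95}])

```text
clock: 9.4
position: [568.2, 87.7, 25.3]
eef_rot: [0.993, 0.094, 0.073, -0.007]
force: [-7.9, -1.3, 5.5]
opening: 95.1
grasp_force: 3.9
```

jog_arm(plan=[{"aperture":95, "trans":[0.02, 0, 0.003]}, {"aperture":95, "trans":[0.02, 0, 0.003]}, {"aperture":95}])

```text
clock: 9.7
position: [568.4, 87.8, 24.9]
eef_rot: [0.993, 0.094, 0.071, -0.007]
force: [-13.1, -2.1, 10.5]
opening: 94.8
grasp_force: 7.0
```

```bash
python3 rackpose.py 72 r4
```

```text
wrist [633.4  98.4] size [ 97.3 155.8] ang 10.7 board xy [12.5 -2.1]
top [631.2  98.4] size [164.5  31.1] ang 88.1 board xy [10.3 -1.7]
```

View pics/r3wrist.png

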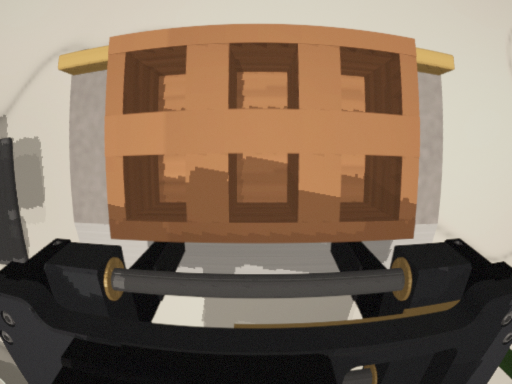

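The wrist picture shows the rack's far side hiding the middle of the brass strip. The strip shows at (60–108,60) and (416–452,60), with board margins of about 38 px left and 25 px right. The force rose to 13 N, so the rack is against the strip. I'll back off and check.

Scaled: -45 mm is -0.9, -40 mm is -0.8, -0.15 rad / 3.1416 = -0.0477.

jog_arm(plan=[{"aperture":95, "trans":[-0.2, 0, -0.03]}, {"aperture":95, "trans":[-0.4, 0, -0.06]}, {"aperture":95, "turn_vec":[0, -0.0477, 0]}, {"aperture":95, "trans":[0, 0, -0.8]}, {"aperture":95, "trans":[0, 0, -0.9]}, {"aperture":95, "trans":[0, 0, -0.9]}, {"aperture":95, "trans":[0, 0, -0.9]}, {"aperture":95}, {"aperture":95}])

```text
clock: 10.7
position: [542.8, 82.6, 202.3]
eef_rot: [0.996, 0.094, 0.003, -0.0]
force: [-0.0, 0.2, -0.2]
opening: 95.3
grasp_force: 0.0
```

```bash
python3 rackpose.py 72 r5; python3 plan.py 472 -290 200 10.7
```

```text
wrist [630.9  98.1] size [103.7 156.9] ang 10.7 board xy [10.  -1.9]
top [592.5  51.6] size [3.  6.2] ang 89.0 board xy [-36.4 -40.4]
at [540.8  82.5 198.8] yaw 10.8 op 95.1 F [ 0.9 -0.3 -0.6] q [ 0.05 -0.09  1.9   0.    1.34  1.44]
rot [-0.     0.001  0.002] then trans [-136.7  353.2   -1.2]
```

View pics/r5wrist.png

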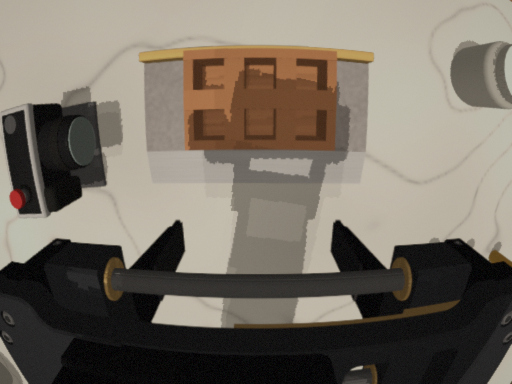

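The wrist view shows the rack (184–336 × 47–150) flush against the strip (139–373, row 57) and centred on the board. Next, the tubes.

Scaled: 37.8 mm is 0.756, -23 mm is -0.46.

jog_arm(plan=[{"aperture":60, "trans":[-0.46, 0.756, 0]}, {"aperture":60, "trans":[-0.46, 0.756, 0]}, {"aperture":60, "trans":[-0.46, 0.756, 0]}, {"aperture":60, "trans":[-0.46, 0.756, 0]}, {"aperture":60, "trans":[-0.46, 0.756, 0]}, {"aperture":60, "trans":[-0.46, 0.756, 0]}, {"aperture":60, "trans":[-0.46, 0.756, 0]}, {"aperture":60, "trans":[-0.46, 0.756, 0]}, {"aperture":60, "trans":[-0.46, 0.756, 0]}, {"aperture":60}, {"aperture":60}], clamp_n=15)

```text
clock: 11.9
position: [400.7, -290.3, 198.2]
eef_rot: [0.996, 0.093, -0.001, -0.002]
force: [0.2, 0.9, 0.5]
opening: 60.0
grasp_force: 0.0
```

Create tubes.py:
```python
from h import *
import sys
c=cap('wrist',sys.argv[1]);hsv=cv2.cvtColor(c['pixels'],cv2.COLOR_BGR2HSV)
print('cam',(-c['R'].T@c['t']).round(1))
m=cv2.inRange(hsv,(5,70,90),(20,200,255));m[235:]=0
k,l,s,ce=cv2.connectedComponentsWithStats(m)
for i in range(1,k):
    if 40<s[i,4]<3000: print(s[i],wray(c,*ce[i],100).round(1))
for q in [(466,-209.5),(474,-293.4),(477.5,-372.8)]: print('exp px',np.round(wpix(c,(*q,100)),0))
```

```bash
python3 tubes.py t1
```

```text
cam [ 480.3 -275.4  367.5]
[  0   0  25  11 120] [575.6  43.9 100. ]
[173  99  25  25 483] [ 464.7 -210.2  100. ]
[264 105  27  26 514] [ 472.1 -293.5  100. ]
[326 116  24  23 197] [ 478.7 -346.9  100. ]
[349 120  22  25 427] [ 475.8 -371.6  100. ]
exp px [184. 109.]
exp px [277. 116.]
exp px [361. 131.]
```

View pics/t1.png

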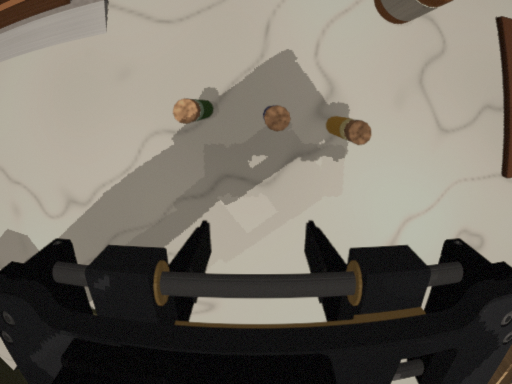

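The wrist view shows the three corks: green (186,111), blue (277,118) and yellow (360,132). They fit the earlier estimates within 2 mm. I'll take blue first.

Scaled: 45 mm is 0.9, 35 mm is 0.7.

jog_arm(plan=[{"aperture":60, "trans":[0.7, 0.164, 0]}, {"aperture":60, "trans":[0.7, 0.164, 0]}, {"aperture":60, "trans":[0, 0, 0.9]}, {"aperture":60, "trans":[0, 0, 0.9]}, {"aperture":60, "trans":[0, 0, 0.7]}, {"aperture":60, "trans":[0, 0, 0.32]}, {"aperture":60}], clamp_n=15)

```text
clock: 12.65
position: [472.2, -290.8, 56.3]
eef_rot: [0.995, 0.095, -0.002, -0.002]
force: [-1.0, -0.9, 0.3]
opening: 59.7
grasp_force: 0.0
```

```bash
python3 plan.py 472.5 -293.5 57 10.7
```

```text
at [ 472.2 -290.8   56.3] yaw 10.9 op 59.7 F [-1.  -0.9  0.3] q [-0.65  0.07  1.99  0.    1.09  0.73]
rot [-0.005  0.004  0.003] then trans [-0.2  2.7 -0.7]
```

jog_arm(plan=[{"aperture":5}, {"aperture":5}, {"aperture":5}, {"aperture":5}, {"aperture":5}, {"aperture":5}], clamp_n=15)

```text
clock: 13.25
position: [473.9, -293.8, 60.2]
eef_rot: [0.996, 0.094, 0.0, 0.0]
force: [0.2, 0.0, 2.6]
opening: 23.7
grasp_force: 15.0
```

Scaled: -45 mm is -0.9, -30 mm is -0.6.

jog_arm(plan=[{"aperture":5, "trans":[0, 0, -0.6]}, {"aperture":5, "trans":[0, 0, -0.9]}, {"aperture":5, "trans":[0, 0, -0.9]}, {"aperture":5}, {"aperture":5}, {"aperture":5}])

```text
clock: 13.85
position: [472.6, -292.8, 177.5]
eef_rot: [0.996, 0.094, -0.001, -0.001]
force: [-0.5, 0.0, -1.6]
opening: 24.2
grasp_force: 15.0
```

```bash
python3 plan.py 590 95 180 10.7
```

```text
at [ 472.6 -292.8  177.5] yaw 10.8 op 24.2 F [-0.5  0.  -1.6] q [-0.65 -0.06  1.9   0.    1.3   0.73]
rot [-0.002  0.002  0.001] then trans [ 187.3 -359.3   -2.5]
```

Scaled: -40 mm is -0.8, 20.8 mm is 0.416.

jog_arm(plan=[{"aperture":5, "trans":[0.416, -0.8, 0]}, {"aperture":5, "trans":[0.416, -0.8, 0]}, {"aperture":5, "trans":[0.416, -0.8, 0]}, {"aperture":5, "trans":[0.416, -0.8, 0]}, {"aperture":5, "trans":[0.416, -0.8, 0]}, {"aperture":5, "trans":[0.416, -0.8, 0]}, {"aperture":5, "trans":[0.416, -0.8, 0]}, {"aperture":5, "trans":[0.416, -0.8, 0]}, {"aperture":5, "trans":[0.416, -0.8, 0]}, {"aperture":5}, {"aperture":5}, {"aperture":5}])

```text
clock: 15.05
position: [589.1, 94.4, 177.7]
eef_rot: [0.996, 0.094, -0.002, 0.0]
force: [0.4, -1.7, -1.3]
opening: 23.9
grasp_force: 15.0
```

```bash
python3 rackpose.py 72 r6; python3 plan.py 656.6 103 180 10.7
```

```text
wrist [630.9  98.2] size [103.7 155.8] ang 10.7 board xy [10.1 -1.8]
top [599.1  40.3] size [41.  57.8] ang 3.5 board xy [-32.  -52.8]
at [589.5  93.9 178.6] yaw 10.7 op 23.5 F [ 0.7 -0.4 -0.7] q [ 0.07  0.03  1.81 -0.    1.3   1.45]
rot [-0.     0.002 -0.   ] then trans [67.6  3.5 -1.4]
```

View pics/r6wrist.png

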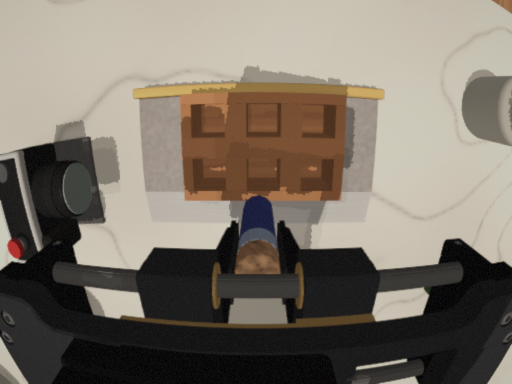

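The wrist view shows the blue tube held upright at (258,230), and the rack still at (182–346, 93–200) against the strip. I'll move above cell (+26,0).

Scaled: 34 mm is 0.68, 33.5 mm is 0.67.

jog_arm(plan=[{"aperture":5, "trans":[0.68, 0.034, 0]}, {"aperture":5, "trans":[0.67, 0.034, 0]}, {"aperture":5, "trans":[0, 0, 0.4]}, {"aperture":5, "trans":[0, 0, 0.28]}, {"aperture":5}, {"aperture":5}, {"aperture":5}])

```text
clock: 15.85
position: [657.1, 104.3, 146.5]
eef_rot: [0.996, 0.094, 0.001, -0.0]
force: [1.4, -0.8, -0.8]
opening: 23.6
grasp_force: 15.0
```

```bash
python3 plan.py 656.6 103 84 10.7; python3 plan.py 656.6 103 84 10.7|tail -1
```

```text
at [657.1 104.3 146.5] yaw 10.8 op 23.6 F [ 1.4 -0.8 -0.8] q [0.08 0.2  1.68 0.   1.26 1.46]
rot [-0.    -0.001  0.001] then trans [-0.7  1.1 62.5]
rot [-0.    -0.001  0.001] then trans [-0.7  1.1 62.5]
```

Scaled: 10 mm is 0.2, 5 mm is 0.1.

jog_arm(plan=[{"aperture":5, "trans":[-0.01, 0.02, 0.2]}, {"aperture":5, "trans":[0, 0, 0.2]}, {"aperture":5, "trans":[0, 0, 0.2]}, {"aperture":5, "trans":[0, 0, 0.2]}, {"aperture":5, "trans":[0, 0, 0.2]}, {"aperture":5, "trans":[0, 0, 0.1]}, {"aperture":5, "trans":[0, 0, 0.1]}, {"aperture":5}, {"aperture":5}])

```text
clock: 16.75
position: [656.9, 103.5, 85.7]
eef_rot: [0.996, 0.094, 0.0, -0.0]
force: [-0.2, -0.0, -0.4]
opening: 23.8
grasp_force: 15.0
```

Scaled: 3 mm is 0.06, 2 mm is 0.04.

jog_arm(plan=[{"aperture":5, "trans":[0, 0, 0.06]}, {"aperture":5, "trans":[0, 0, 0.04]}, {"aperture":5}])

```text
clock: 17.05
position: [656.5, 103.4, 80.2]
eef_rot: [0.996, 0.094, -0.0, -0.0]
force: [-0.1, -0.3, -1.4]
opening: 23.7
grasp_force: 15.0
```

jog_arm(plan=[{"aperture":5, "trans":[0, 0, 0.02]}, {"aperture":5, "trans":[0, 0, 0.02]}, {"aperture":5}])

```text
clock: 17.35
position: [656.6, 103.4, 78.2]
eef_rot: [0.996, 0.094, -0.0, -0.0]
force: [-0.4, -0.5, -0.5]
opening: 23.9
grasp_force: 15.0
```

Scaled: -45 mm is -0.9, -30 mm is -0.6.

jog_arm(plan=[{"aperture":45}, {"aperture":45}, {"aperture":45}, {"aperture":45}, {"aperture":45, "trans":[0, 0, -0.4]}, {"aperture":45, "trans":[0, 0, -0.6]}, {"aperture":45, "trans":[0, 0, -0.9]}, {"aperture":60, "trans":[0, 0, -0.4]}, {"aperture":60}])

```text
clock: 18.25
position: [659.4, 103.7, 199.1]
eef_rot: [0.996, 0.094, 0.005, 0.0]
force: [-0.2, 0.3, 0.4]
opening: 56.0
grasp_force: 0.0
```

```bash
python3 plan.py 465 -210 190 10.7
```

```text
at [659.4 103.7 199.1] yaw 10.8 op 56.0 F [-0.2  0.3  0.4] q [0.08 0.17 1.63 0.   1.34 1.46]
rot [ 0.001 -0.009  0.002] then trans [-249.2  272.1    9.1]
```

Scaled: 34 mm is 0.68, -31 mm is -0.62.

jog_arm(plan=[{"aperture":60, "trans":[-0.62, 0.68, 0]}, {"aperture":60, "trans":[-0.62, 0.68, 0]}, {"aperture":60, "trans":[-0.62, 0.68, 0]}, {"aperture":60, "trans":[-0.62, 0.68, 0]}, {"aperture":60, "trans":[-0.62, 0.68, 0]}, {"aperture":60, "trans":[-0.62, 0.68, 0]}, {"aperture":60, "trans":[-0.62, 0.68, 0]}, {"aperture":60, "trans":[-0.6, 0.68, 0]}, {"aperture":60}, {"aperture":60}, {"aperture":60}])

```text
clock: 19.35
position: [465.0, -209.1, 192.5]
eef_rot: [0.996, 0.094, -0.0, -0.001]
force: [-0.2, -0.3, 0.3]
opening: 60.4
grasp_force: 0.0
```

```bash
python3 plan.py 465 -210 58 10.7
```

```text
at [ 465.  -209.1  192.5] yaw 10.8 op 60.4 F [-0.2 -0.3  0.3] q [-0.53 -0.18  1.98  0.    1.34  0.85]
rot [-0.001  0.001  0.002] then trans [ -0.2   0.9 134.5]
```

Careful with the scale: shifts go in shares of 50 mm and turns go in shares of 180 degrees. That gives: 45 mm is 0.9, 30 mm is 0.6.

jog_arm(plan=[{"aperture":60, "trans":[0, 0.018, 0.9]}, {"aperture":60, "trans":[0, 0, 0.9]}, {"aperture":60, "trans":[0, 0, 0.6]}, {"aperture":60, "trans":[0, 0, 0.29]}, {"aperture":60}, {"aperture":60}, {"aperture":5}, {"aperture":5}, {"aperture":5}, {"aperture":5}, {"aperture":5}, {"aperture":5}], clamp_n=15)

```text
clock: 20.55
position: [465.2, -211.0, 59.1]
eef_rot: [0.996, 0.094, 0.0, 0.0]
force: [0.7, 0.7, 0.5]
opening: 23.7
grasp_force: 15.0
```

jog_arm(plan=[{"aperture":5, "trans":[0, 0, -0.6]}, {"aperture":5, "trans":[0, 0, -0.9]}, {"aperture":5, "trans":[0, 0, -0.9]}, {"aperture":5}, {"aperture":5}, {"aperture":5}])

```text
clock: 21.15
position: [464.2, -210.3, 177.1]
eef_rot: [0.996, 0.094, -0.001, -0.001]
force: [0.5, -0.1, -1.3]
opening: 23.7
grasp_force: 15.0
```

```bash
python3 plan.py 580 110 178 10.7
```

```text
at [ 464.2 -210.3  177.1] yaw 10.8 op 23.7 F [ 0.5 -0.1 -1.3] q [-0.53 -0.16  2.    0.    1.31  0.85]
rot [-0.002  0.002  0.001] then trans [ 173.3 -293.3   -0.9]
```

Scaled: -36.7 mm is -0.734, 21.7 mm is 0.434.

jog_arm(plan=[{"aperture":5, "trans":[0.434, -0.734, 0]}, {"aperture":5, "trans":[0.434, -0.734, 0]}, {"aperture":5, "trans":[0.434, -0.734, 0]}, {"aperture":5, "trans":[0.434, -0.734, 0]}, {"aperture":5, "trans":[0.434, -0.734, 0]}, {"aperture":5, "trans":[0.434, -0.734, 0]}, {"aperture":5, "trans":[0.434, -0.734, 0]}, {"aperture":5, "trans":[0.434, -0.734, 0]}, {"aperture":5}, {"aperture":5}, {"aperture":5}])

```text
clock: 22.25
position: [579.7, 109.2, 177.2]
eef_rot: [0.996, 0.094, -0.002, 0.0]
force: [0.2, -0.2, -0.5]
opening: 23.9
grasp_force: 15.0
```

```bash
python3 rackpose.py 72 r7; python3 plan.py 595.7 144.5 145 10.7
```

```text
wrist [630.9  97.9] size [103.9 158.1] ang 10.6 board xy [10.  -2.1]
top [605.6  53.7] size [64.5 80.2] ang 12.6 board xy [-23.1 -40.8]
at [580.1 108.8 178.1] yaw 10.7 op 23.5 F [ 0.  -0.1 -0.8] q [ 0.09  0.02  1.82 -0.    1.3   1.48]
rot [-0.     0.002 -0.   ] then trans [ 22.  -32.1  33.1]
```

View pics/r7wrist.png

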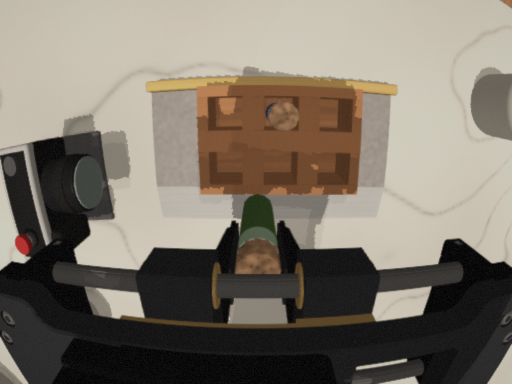

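The wrist view shows blue standing in its cell, with its cork at (284,116). Green is held, and the rack (197–362, 85–193) is still in place. I'll put green into the near-left cell.

Scaled: 20 mm is 0.4, -16 mm is -0.32.

jog_arm(plan=[{"aperture":5, "trans":[0.22, -0.32, 0]}, {"aperture":5, "trans":[0.22, -0.32, 0]}, {"aperture":5, "trans":[0, 0, 0.4]}, {"aperture":5, "trans":[0, 0, 0.26]}, {"aperture":5}, {"aperture":5}, {"aperture":5}])

```text
clock: 23.05
position: [596.9, 145.7, 146.7]
eef_rot: [0.996, 0.094, 0.001, -0.0]
force: [0.7, 1.1, -0.4]
opening: 23.5
grasp_force: 15.0
```

```bash
python3 plan.py 595.7 144.5 80 10.7
```

```text
at [596.9 145.7 146.7] yaw 10.8 op 23.5 F [ 0.7  1.1 -0.4] q [0.15 0.1  1.8  0.   1.25 1.53]
rot [-0.    -0.001  0.001] then trans [-1.4  0.9 66.7]
```

Scaled: 10 mm is 0.2, 5 mm is 0.1.

jog_arm(plan=[{"aperture":5, "trans":[-0.014, 0.01, 0.2]}, {"aperture":5, "trans":[0, 0, 0.2]}, {"aperture":5, "trans":[0, 0, 0.2]}, {"aperture":5, "trans":[0, 0, 0.2]}, {"aperture":5, "trans":[0, 0, 0.2]}, {"aperture":5, "trans":[0, 0, 0.1]}, {"aperture":5, "trans":[0, 0, 0.1]}, {"aperture":5, "trans":[0, 0, 0.06]}, {"aperture":5, "trans":[0, 0, 0.04]}, {"aperture":5, "trans":[0, 0, 0.02]}, {"aperture":5}, {"aperture":5}])

```text
clock: 24.25
position: [596.0, 145.1, 80.3]
eef_rot: [0.996, 0.094, 0.0, -0.0]
force: [-0.4, -0.3, -0.9]
opening: 23.7
grasp_force: 15.0
```

Scaled: -45 mm is -0.9, -30 mm is -0.6.

jog_arm(plan=[{"aperture":5, "trans":[0, 0, 0.02]}, {"aperture":5, "trans":[0, 0, 0.02]}, {"aperture":5}, {"aperture":45}, {"aperture":45}, {"aperture":45}, {"aperture":45}, {"aperture":45, "trans":[0, 0, -0.4]}, {"aperture":45, "trans":[0, 0, -0.6]}, {"aperture":45, "trans":[0, 0, -0.9]}, {"aperture":60, "trans":[0, 0, -0.4]}, {"aperture":60}, {"aperture":60}, {"aperture":60}])

```text
clock: 25.65
position: [594.6, 144.8, 190.6]
eef_rot: [0.996, 0.094, -0.002, 0.0]
force: [-0.4, 0.1, -0.6]
opening: 60.0
grasp_force: 0.0
```

```bash
python3 plan.py 476 -371.8 190 10.7
```

```text
at [594.6 144.8 190.6] yaw 10.8 op 60.0 F [-0.4  0.1 -0.6] q [0.15 0.06 1.76 0.   1.33 1.53]
rot [-0.     0.004  0.002] then trans [-212.4  485.6    0.6]
```

Scaled: 40.5 mm is 0.81, -17.7 mm is -0.354.

jog_arm(plan=[{"aperture":60, "trans":[-0.354, 0.81, 0]}, {"aperture":60, "trans":[-0.354, 0.81, 0]}, {"aperture":60, "trans":[-0.354, 0.81, 0]}, {"aperture":60, "trans":[-0.354, 0.81, 0]}, {"aperture":60, "trans":[-0.354, 0.81, 0]}, {"aperture":60, "trans":[-0.354, 0.81, 0]}, {"aperture":60, "trans":[-0.354, 0.81, 0]}, {"aperture":60, "trans":[-0.354, 0.81, 0]}, {"aperture":60, "trans":[-0.354, 0.81, 0]}, {"aperture":60, "trans":[-0.354, 0.81, 0]}, {"aperture":60, "trans":[-0.354, 0.81, 0]}, {"aperture":60, "trans":[-0.354, 0.81, 0]}, {"aperture":60}, {"aperture":60}, {"aperture":60}])

```text
clock: 27.15
position: [477.8, -370.9, 191.4]
eef_rot: [0.996, 0.094, -0.001, -0.001]
force: [0.5, -0.2, 0.2]
opening: 60.0
grasp_force: 0.0
```

```bash
python3 plan.py 476 -371.8 58 10.7
```

```text
at [ 477.8 -370.9  191.4] yaw 10.8 op 60.0 F [ 0.5 -0.2  0.2] q [-0.75  0.04  1.78  0.    1.33  0.63]
rot [-0.002  0.001  0.002] then trans [ -2.    0.6 133.4]
```

Scaled: 45 mm is 0.9, 30 mm is 0.6.

jog_arm(plan=[{"aperture":60, "trans":[-0.03, 0.012, 0.9]}, {"aperture":60, "trans":[0, 0, 0.9]}, {"aperture":60, "trans":[0, 0, 0.6]}, {"aperture":60, "trans":[0, 0, 0.27]}, {"aperture":60}, {"aperture":60}, {"aperture":5}, {"aperture":5}, {"aperture":5}, {"aperture":5}, {"aperture":5}, {"aperture":5}], clamp_n=15)

```text
clock: 28.35
position: [476.8, -373.2, 59.6]
eef_rot: [0.996, 0.094, 0.0, 0.0]
force: [-0.1, 0.2, 0.8]
opening: 23.4
grasp_force: 15.0
```

jog_arm(plan=[{"aperture":5, "trans":[0, 0, -0.6]}, {"aperture":5, "trans":[0, 0, -0.9]}, {"aperture":5, "trans":[0, 0, -0.9]}, {"aperture":5}, {"aperture":5}, {"aperture":5}])

```text
clock: 28.95
position: [475.8, -372.3, 177.3]
eef_rot: [0.996, 0.094, -0.001, -0.001]
force: [-0.5, -0.0, -1.3]
opening: 23.3
grasp_force: 15.0
```

```bash
python3 plan.py 572 50 178 10.7
```

```text
at [ 475.8 -372.3  177.3] yaw 10.8 op 23.3 F [-0.5 -0.  -1.3] q [-0.75  0.05  1.79  0.    1.3   0.63]
rot [-0.003  0.002  0.001] then trans [ 172.9 -397.1   -0.7]
```

Scaled: -39.7 mm is -0.794, 17.3 mm is 0.346.

jog_arm(plan=[{"aperture":5, "trans":[0.346, -0.794, 0]}, {"aperture":5, "trans":[0.346, -0.794, 0]}, {"aperture":5, "trans":[0.346, -0.794, 0]}, {"aperture":5, "trans":[0.346, -0.794, 0]}, {"aperture":5, "trans":[0.346, -0.794, 0]}, {"aperture":5, "trans":[0.346, -0.794, 0]}, {"aperture":5, "trans":[0.346, -0.794, 0]}, {"aperture":5, "trans":[0.346, -0.794, 0]}, {"aperture":5, "trans":[0.346, -0.794, 0]}, {"aperture":5, "trans":[0.346, -0.794, 0]}, {"aperture":5}, {"aperture":5}, {"aperture":5}])

```text
clock: 30.25
position: [571.4, 48.5, 177.8]
eef_rot: [0.996, 0.094, -0.001, 0.0]
force: [0.9, -0.5, -0.3]
opening: 24.0
grasp_force: 15.0
```

```bash
python3 rackpose.py 72 r8; python3 plan.py 615.1 42.3 145 10.7
```

```text
wrist [630.8 100.4] size [103.7 160.8] ang 10.3 board xy [10.3  0.4]
at [571.8  48.  178.6] yaw 10.7 op 23.8 F [ 0.1 -0.  -0.8] q [-0.01 -0.02  1.86 -0.    1.3   1.37]
rot [-0.     0.001 -0.   ] then trans [41.4 13.6 33.6]Traceback (most recent call last):
  File "rackpose.py", line 13, in <module>
    cs=cv2.findContours(m,0,2)[0];k=max(cs,key=cv2.contourArea)
                                    ~~~^^^^^^^^^^^^^^^^^^^^^^^^
ValueError: max() iterable argument is empty
```

View pics/r8wrist.png

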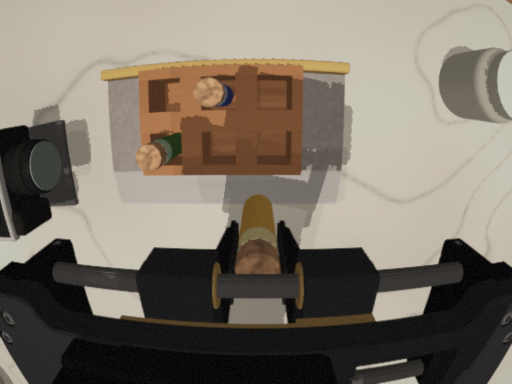

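The wrist view shows blue (210,93) and green (152,157) standing in their cells, yellow held, and the rack (139–303, 65–175) at the strip. I'll check the rack's right corners before inserting.

Run:
```python
from h import *
c=cap('wrist')
for p in [(301,174),(303,66),(141,175)]: print(wray(c,*p,72).round(1))
a=np.radians(10.7);X=np.array([np.cos(a),np.sin(a)]);Y=np.array([-X[1],X[0]])
for q in [(-52,-78),(52,-78),(-52,78)]: print('exp',(np.array([631,98.2])+q[0]*X+q[1]*Y).round(1))
```

```text
[595.3  10.8  72. ]
[695.9  29.8  72. ]
[565.6 166.9  72. ]
exp [594.4  11.9]
exp [696.6  31.2]
exp [565.4 165.2]
```

jog_arm(plan=[{"aperture":5, "trans":[0.4, 0.13, 0]}, {"aperture":5, "trans":[0.42, 0.14, 0]}, {"aperture":5, "trans":[0, 0, 0.4]}, {"aperture":5, "trans":[0, 0, 0.26]}, {"aperture":5}, {"aperture":5}, {"aperture":5}])

```text
clock: 31.1
position: [615.4, 43.6, 147.3]
eef_rot: [0.996, 0.094, 0.001, -0.0]
force: [-0.8, -0.6, -0.9]
opening: 24.2
grasp_force: 15.0
```

```bash
python3 plan.py 615.1 42.3 80 10.7
```

```text
at [615.4  43.6 147.3] yaw 10.8 op 24.2 F [-0.8 -0.6 -0.9] q [-0.02  0.1   1.79  0.    1.25  1.37]
rot [ 0.    -0.001  0.001] then trans [-0.5  1.2 67.3]
```

Scaled: 10 mm is 0.2, 5 mm is 0.1.

jog_arm(plan=[{"aperture":5, "trans":[0, 0.02, 0.2]}, {"aperture":5, "trans":[0, 0, 0.2]}, {"aperture":5, "trans":[0, 0, 0.2]}, {"aperture":5, "trans":[0, 0, 0.2]}, {"aperture":5, "trans":[0, 0, 0.2]}, {"aperture":5, "trans":[0, 0, 0.1]}, {"aperture":5, "trans":[0, 0, 0.1]}, {"aperture":5, "trans":[0, 0, 0.06]}, {"aperture":5, "trans":[0, 0, 0.04]}, {"aperture":5, "trans":[0, 0, 0.02]}, {"aperture":5, "trans":[0, 0, 0.02]}, {"aperture":5}, {"aperture":5}])

```text
clock: 32.4
position: [615.5, 42.7, 79.6]
eef_rot: [0.996, 0.094, 0.0, -0.0]
force: [0.6, -0.5, -1.2]
opening: 23.8
grasp_force: 15.0
```

Scaled: -45 mm is -0.9, -40 mm is -0.8.

jog_arm(plan=[{"aperture":5, "trans":[0, 0, 0.02]}, {"aperture":5}, {"aperture":45}, {"aperture":45}, {"aperture":45}, {"aperture":45}, {"aperture":45, "trans":[0, 0, -0.4]}, {"aperture":45, "trans":[0, 0, -0.6]}, {"aperture":45, "trans":[0, 0, -0.9]}, {"aperture":20, "trans":[0, 0, -0.4]}, {"aperture":5, "trans":[-0.8, -0.4, 0]}, {"aperture":5, "trans":[-0.6, -0.4, 0]}, {"aperture":5}, {"aperture":5}, {"aperture":5}])

```text
clock: 33.9
position: [540.0, 68.7, 193.8]
eef_rot: [0.996, 0.094, 0.0, 0.0]
force: [-0.3, -0.8, -0.5]
opening: 6.4
grasp_force: 0.0
```

```bash
python3 rackpose.py 72 r9; python3 plan.py 420 330 230 10.7
```

```text
wrist [630.9  97.9] size [103.7 157.5] ang 10.6 board xy [10.  -2.1]
top [605.6  25.8] size [12. 34.] ang 88.9 board xy [-28.3 -68.2]
at [540.1  68.5 193.6] yaw 10.8 op 5.7 F [ 0.   0.2 -0.5] q [ 0.03 -0.1   1.91  0.    1.33  1.41]
rot [ 0.    -0.     0.001] then trans [ -69.4 -279.2  -36.4]
```

View pics/r9wrist.png

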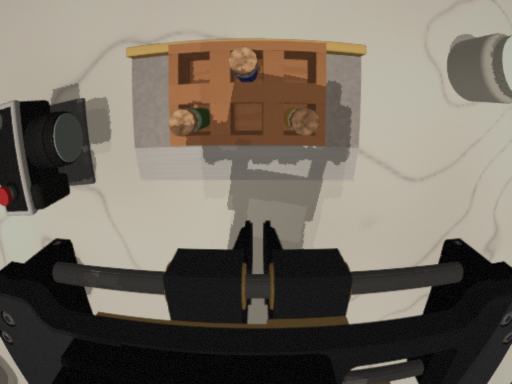

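The wrist view shows all three tubes upright in their own cells: blue (244,62), green (184,121) and yellow (303,121). The rack is flush with the strip. Before taking the picture I'll check that no other tubes were hidden, then look at the button.

Scaled: -40 mm is -0.8, -11.6 mm is -0.232.

jog_arm(plan=[{"aperture":5, "trans":[-0.232, -0.8, -0.12]}, {"aperture":5, "trans":[-0.232, -0.8, -0.12]}, {"aperture":5, "trans":[-0.232, -0.8, -0.12]}, {"aperture":5, "trans":[-0.232, -0.8, -0.12]}, {"aperture":5, "trans":[-0.232, -0.8, -0.12]}, {"aperture":5, "trans":[-0.232, -0.8, -0.12]}, {"aperture":5}, {"aperture":5}, {"aperture":5}])

```text
clock: 34.9
position: [426.5, 290.9, 229.0]
eef_rot: [0.996, 0.093, -0.0, 0.0]
force: [-0.2, 0.1, -0.3]
opening: 5.2
grasp_force: 0.0
```

```bash
python3 meas.py | grep -v board
```

Run:
```python
from h import *
c=cap('wrist','b1');hsv=cv2.cvtColor(c['pixels'],cv2.COLOR_BGR2HSV);H,S,V=[hsv[...,i].astype(int) for i in range(3)]
m=(((H<6)|(H>172))&(S>140)&(V>70)).astype(np.uint8)
k,l,s,ce=cv2.connectedComponentsWithStats(m)
for i in range(1,k):
    if s[i,4]>60:
        P=np.array([wray(c,u,v,141)[:2] for v,u in np.argwhere(l==i)],np.float32)
        print(s[i],ce[i],wray(c,*ce[i],141).round(1),cv2.minEnclosingCircle(P))
a=cap('scene','s2');cv2.imwrite('pics/s2b1.png',np.vstack([a['pixels'],c['pixels']])[:,:][:768:1][::1] if 0 else cv2.resize(np.hstack([a['pixels'],c['pixels']]),(800,300)))
```

```text
top counter z median -1.8947348927668435
 blob px [308  99  31  36] n 863 ztop 111 topmean [ 745.6 -199.9  107.6] rect [ 746.  -200.8] [72.9 75. ] 46.92 col [139. 156. 152.]
 blob px [385 125  35  31] n 660 ztop 189 topmean [ 655.4 -420.6  187.5] rect [ 656.  -420.9] [21.6 25.4] 12.02 col [20. 49. 81.]
 blob px [181 132  86  49] n 1842 ztop 117 topmean [619.1  97.  115.4] rect [628.3  99.3] [ 71.8 126.3] 11.76 col [ 26.  75. 124.]
 blob px [126 166  43  37] n 1055 ztop 140 topmean [485.  302.6 218. ] rect [479.1 288.5] [128.1  24.4] 73.1 col [23. 25. 31.]
 blob px [141 205  10   9] n 63 ztop 348 topmean [442.9 232.8 348.1] rect [442.5 233. ] [11.2  1.5] 16.41 col [41. 45. 47.]
 blob px [147 254  12  10] n 35 ztop 44 topmean [330.8 323.2  41.6] rect [331.2 324.1] [40.4  7.9] 47.59 col [113. 128. 130.]
 blob px [147 270  13  15] n 48 ztop 45 topmean [270.5 322.   42.6] rect [272.5 321. ] [ 9.2 50. ] 48.02 col [118.5 130.  130.5]
 brass 66 z [17.7 28.7 32
[... 398 characters left out ...]
 blob px [347 161  50  44] n 1518 ztop 127 topmean [538.2 342.1 123.2] rect [536.7 344.9] [117.6  51.1] 14.42 col [24. 24. 25.]
 blob px [276 200  92  79] n 3181 ztop 115 topmean [629.8  94.8 114.6] rect [633.5  97.8] [ 68.9 126.1] 10.18 col [36. 59. 75.]
 blob px [ 84 252  39  72] n 1741 ztop 188 topmean [ 663.7 -422.1  187.1] rect [ 661.8 -421.8] [24.9 23.1] 72.94 col [35. 56. 76.]
 blob px [195 271  43  58] n 2055 ztop 110 topmean [ 754.  -202.3  108.4] rect [ 751.5 -202. ] [73.1 74.5] 69.55 col [ 89.  98. 102.]
 button 13 [498.7 337.2 140.2] 142.2595008280213
[206  96  26  25 479] [218.49686848 108.37160752] [497.5 338.8 141. ] ((497.5845947265625, 338.8741149902344), 10.899279594421387)
```

View pics/s2b1.png

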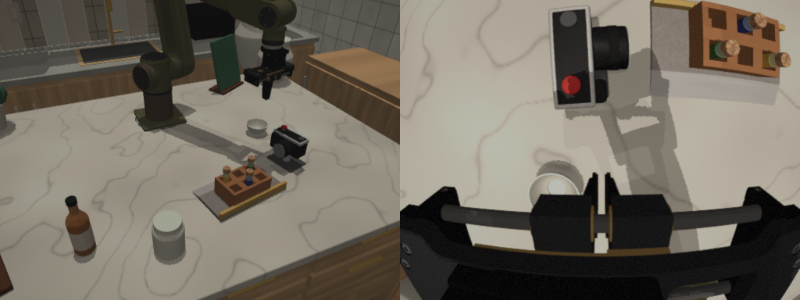

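The picture shows the counter clear of any other tubes, and the red button at (571,85) in the right panel. It measures (497.6, 338.9) with radius 10.9 mm, which matches. I'll move over it with the fingers closed.

Scaled: 40 mm is 0.8, 39.4 mm is 0.788.

jog_arm(plan=[{"aperture":0, "trans":[0.788, -0.34, 0]}, {"aperture":0, "trans":[0.788, -0.34, 0]}, {"aperture":0, "trans":[0, 0, 0.8]}, {"aperture":0, "trans":[0, 0, 0.6]}, {"aperture":0}, {"aperture":0}, {"aperture":0}, {"aperture":0}], clamp_n=15)

```text
clock: 35.9
position: [498.1, 340.3, 162.2]
eef_rot: [0.996, 0.094, 0.002, -0.001]
force: [0.1, -0.5, 0.1]
opening: 0.1
grasp_force: 0.0
```

```bash
python3 plan.py 497.6 338.9 145 10.7
```

```text
at [498.1 340.3 162.2] yaw 10.8 op 0.1 F [ 0.1 -0.5  0.1] q [0.51 0.06 1.81 0.   1.27 1.89]
rot [-0.002 -0.004  0.001] then trans [-0.7  1.3 17.2]
```

Scaled: 5 mm is 0.1, 4 mm is 0.08.

jog_arm(plan=[{"aperture":0, "trans":[0, 0.02, 0.1]}, {"aperture":0, "trans":[0, 0, 0.1]}, {"aperture":0, "trans":[0, 0, 0.08]}, {"aperture":0}, {"aperture":0}])

```text
clock: 36.4
position: [496.8, 338.7, 145.1]
eef_rot: [0.996, 0.094, -0.0, 0.0]
force: [0.7, -0.5, 0.4]
opening: 0.2
grasp_force: 0.0
```

jog_arm(plan=[{"aperture":0, "trans":[0, 0, 0.03]}, {"aperture":0, "trans":[0, 0, 0.03]}, {"aperture":0}, {"aperture":0}])

```text
clock: 36.8
position: [497.0, 338.8, 142.4]
eef_rot: [0.996, 0.094, -0.0, -0.0]
force: [0.0, 0.6, -0.3]
opening: 0.4
grasp_force: 0.0
```

jog_arm(plan=[{"aperture":0, "trans":[0, 0, 0.02]}, {"aperture":0, "trans":[0, 0, 0.02]}, {"aperture":0}])

```text
clock: 37.1
position: [497.2, 338.9, 140.7]
eef_rot: [0.996, 0.094, 0.0, -0.0]
force: [-0.2, 0.2, 1.0]
opening: 0.4
grasp_force: 0.6
```

Scaled: 1 mm is 0.02.

jog_arm(plan=[{"aperture":0, "trans":[0, 0, 0.02]}, {"aperture":0, "trans":[0, 0, 0.02]}, {"aperture":0, "trans":[0, 0, 0.02]}, {"aperture":0, "trans":[0, 0, 0.02]}, {"aperture":0}])

```text
clock: 37.6
position: [497.2, 338.9, 136.6]
eef_rot: [0.996, 0.094, 0.0, -0.0]
force: [-0.9, 0.8, 2.7]
opening: 0.4
grasp_force: 1.4
```

jog_arm(plan=[{"aperture":0, "trans":[0, 0, 0.014]}, {"aperture":0}])

```text
clock: 37.8
position: [497.2, 338.9, 136.3]
eef_rot: [0.996, 0.094, 0.0, -0.0]
force: [-0.4, -0.3, 4.6]
opening: 0.4
grasp_force: 2.3
```

Scaled: 0.1 mm is 0.002.

jog_arm(plan=[{"aperture":0, "trans":[0, 0, 0.002]}, {"aperture":0}, {"aperture":0}, {"aperture":0}, {"aperture":0}, {"aperture":0}, {"aperture":0}, {"aperture":0}, {"aperture":0}, {"aperture":0}, {"aperture":0}, {"aperture":0}, {"aperture":0}, {"aperture":0}])

```text
clock: 39.2
position: [497.2, 338.9, 136.2]
eef_rot: [0.996, 0.094, 0.0, -0.0]
force: [-0.5, -0.8, 4.3]
opening: 0.3
grasp_force: 2.6
```

jog_arm(plan=[{"aperture":0, "trans":[0, 0, 0.03]}, {"aperture":0, "trans":[0, 0, 0.03]}, {"aperture":0, "trans":[0, 0, 0.03]}, {"aperture":0, "trans":[0, 0, 0.03]}, {"aperture":0}])

```text
clock: 39.7
position: [497.3, 339.0, 131.5]
eef_rot: [0.996, 0.094, 0.0, -0.0]
force: [-4.1, -1.8, 10.6]
opening: 0.6
grasp_force: 5.6
```

Scaled: 0.8 mm is 0.016, 0.5 mm is 0.01.

jog_arm(plan=[{"aperture":0, "trans":[0, 0, 0.016]}, {"aperture":0, "trans":[0, 0, 0.01]}, {"aperture":0}])

```text
clock: 40.0
position: [497.3, 339.0, 131.0]
eef_rot: [0.996, 0.094, 0.0, -0.0]
force: [-4.6, -3.0, 13.5]
opening: 0.9
grasp_force: 6.8
```

jog_arm(plan=[{"aperture":0, "trans":[0, 0, 0.012]}, {"aperture":0, "trans":[0, 0, 0.008]}, {"aperture":0}, {"aperture":0}])

```text
clock: 40.4
position: [497.3, 339.0, 131.0]
eef_rot: [0.996, 0.094, 0.0, -0.0]
force: [-6.6, -3.6, 17.0]
opening: 0.5
grasp_force: 8.6
```

The button is at its hard stop (z fixed at 131.0, 17 N), so it is fully pressed. I'll let go, retreat and verify.

Scaled: -40 mm is -0.8, -35 mm is -0.7.

jog_arm(plan=[{"aperture":0, "trans":[0, 0, -0.1]}, {"aperture":0, "trans":[0, 0, -0.16]}, {"aperture":0, "trans":[0, 0, -0.4]}, {"aperture":0, "trans":[0, 0, -0.8]}, {"aperture":0, "trans":[0, 0, -0.4]}, {"aperture":0, "trans":[-0.7, 0.3, 0]}, {"aperture":0, "trans":[-0.7, 0.3, 0]}, {"aperture":0}, {"aperture":0}])

```text
clock: 41.3
position: [433.4, 295.9, 219.7]
eef_rot: [0.996, 0.094, -0.0, -0.0]
force: [0.8, -1.0, 0.2]
opening: 1.0
grasp_force: 0.0
```

Run:
```python
from h import *
c=cap('wrist','f1');hsv=cv2.cvtColor(c['pixels'],cv2.COLOR_BGR2HSV)
m=cv2.inRange(hsv,(0,140,70),(6,255,255))|cv2.inRange(hsv,(172,140,70),(180,255,255))
k,l,s,ce=cv2.connectedComponentsWithStats(m);i=1+np.argmax(s[1:,4]);print(s[i],wray(c,*ce[i],141).round(1))
d=cap('scene');W=world(d);h2=cv2.cvtColor(d['pixels'],cv2.COLOR_BGR2HSV);b=cv2.inRange(h2,(0,150,80),(6,255,255))>0
b&=(W[...,2]>110)&(W[...,2]<165);print('button top z',np.nanmax(W[...,2][b]))
cv2.imwrite('pics/f1s.png',cv2.resize(np.hstack([d['pixels'],c['pixels']]),(800,300)))
```

```text
[210 105  26  26 513] [497.6 338.8 141. ]
button top z 141.67776545479268
```

View pics/f1s.png

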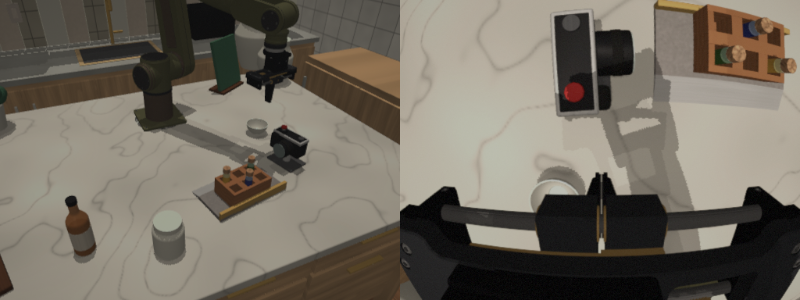

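The picture shows the button back up at (573,93) in the right panel, and the rack at (243,185) in the left panel, against the strip with all three tubes standing in it. The bystanders haven't moved. I'll hand in.

```bash
python3 -c "
from cell import manip
print(manip.sign_off())"
```

```text
the job is handed in; nothing more can be done
None
```

The job is handed in at about 41 s: the rack was slid flush against the brass strip, about 2 mm off the board's centre; the three tubes present (blue, green, yellow) stand in separate cells; the shutter was held at its halfway stop for over a second, pressed fully down and let go; and the jar, oil bottle and bowl were not touched.

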